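# Slide the misplaced whorl out of the finds case

## Robot

A 6-joint arm with a two-finger parallel gripper is mounted at the origin on the work surface. World frame = base frame: x ahead of the robot, y to its left, z up, the work surface at z = 0. Lengths are in mm, angles in rad, forces in N, time in s.
With the tool pointing down it reaches from about 325 to 775 mm from the base axis. Payload 5.5 kg.
Tool frame: the origin (TCP) lies at the very end of the fingers, on their centre line; the grasp point (between the pads) lies 19 mm behind it; z points along the fingers, y is the line along which they close (so a half turn about z gives the same grasp; the last joint's range is limited). The gripper opens to 85 mm and grips with 20 to 120 N. Pads are 22 mm wide; open, the fingers measure 114 mm over their backs; the gripper's body (76 mm by 85 mm) begins 54 mm behind the grasp point. The pads swing forward as they close: fully open they stand 13 mm farther back than shut.
Start: joints at [-1.206, 0.091, 1.231, -0, 1.82, -0.057], TCP at [245.643, -547.427, 231.275] pointing down, gripper open.
Joint ranges: [-2.87, 2.87], [-0.86, 2.18], [0.17, 2.46], [-1.51, 4.65], [0.06, 2.69], [-2.65, 2.65]. Speed limits (rad/s): [2.57, 2.57, 3.01, 3.14, 3.14, 3.14].

## Interface

Orientations are given as a 3x3 rotation matrix whose columns are the frame's x, y, z axes.
In Python, from rig import get_obs, get_image, hand_in gives the robot as it stands. The module is installed in compiled form; this text tells all that it offers.
- The arm moves only by the tool jog_arm, never from a script. Its argument "rows" is a list of rows, each an object of numbers: "tx", "ty", "tz": the shift along the tool's x, y, z scaled (see below); "rx", "ry", "rz": the turn, a rotation vector about the tool's x, y, z scaled (see below); "claw": the finger opening in mm, from 0 to 85.4. A call has 1 to 12 rows; each row shifts and turns the commanded pose from where the row before left it, along the tool's axes as they then stand; what a row does not reach is not made up. The controller multiplies each number of a shift by 80 mm and each number of a turn by 90 degrees. A row lasts 1/10 s, in which the tool goes at most 50 mm and 8.59 degrees, less where a joint would pass 70% of its speed; a pose out of reach is approached as far as the arm can. A call with a number of a shift or a turn outside -1 to 1 is refused whole. A call with a gripper value outside its range is refused whole. The fingers move at their own pace and stop on an object; "grip_force" is the grip in N (left out, the last holds). Time passes only in rows, so rows that do not move let the fingers close. It gives the time, the measured TCP pose, the force, the opening and the grip force at its end, in the units of the state.
- get_obs(): the state, without advancing time (a new reading comes with each control period).
- get_image(name): name is "scene" or "top" or "wrist"; returns a dict with "frame" (420x560x3 uint8, red, green, blue), "range_z" (420x560 float32, mm along the optical axis (not along the pixel's ray), 0 where there is no reading), "K" (3x3 intrinsics, pixels), "view" (4x4, takes a point from world to camera coordinates). Camera axes: x right, y up, looking along -z (the intrinsics and any distortion apply to the point x, -y, -z); pixel columns grow to the right and rows downward; lengths in mm; the calibration is good to about 2 mm. A picture is of the moment at which its call begins.
- hand_in(): hands the job in; it is judged then, once.
The state is a dict: "t": time; "joint_pos": joint angles; "dq": joint speeds; "joint_torque": joint torques, N m; "eef_pos": TCP position; "eef_rot": TCP orientation; "contact_force": force on the tool from outside, world axes, zero at the start; "torque": the same for the moment, N m; "width": finger opening in mm; "grip_force": force on a finger pad.
Only numpy, scipy, OpenCV 4.12 (cv2) and the standard library are available. Lean on these libraries where they do the work, as an engineer would, in place of code of your own. Each camera call takes 0.05 s, during which the arm holds its last target. There are 200 camera calls.

## Task

Open the grey finds case right back on its hinge and check its four lanes against the layout board lying to its left: one lane holds a round whorl where the board shows an oblong whetstone. Slide that whorl, without lifting it, out of the open front of its lane so that it lies flat on the floor of the blue tray, well clear of the case. Leave the other three pieces in their lanes, the lid open, and everything else where it is.

Things in the scene. Friction and masses are not known exactly. Their poses are not given: they have to be found in the camera images.
- case: Grey finds case, fixed, 120 (x) by 214 (y) by 30 mm high. Origin: centre of underside, 4 mm above the table; x to its back, y left. Four lanes at y = 78, 26, -26, -78 mm, 46 wide, walls 26 high; lane floor 8 mm above the table. Closed behind at x = 54; open at the front, x = -60, with a 4 mm step down to the tray floor, shut off by the lid's flap. Pieces lie near x = -18; 40 mm or more of lane is bare behind.
- lid (a joint): Lid angle: 0 shut, grows as it opens up and back about the case's back upper edge, stop at 2.5. Plate 126 mm long, 214 wide, 5 thick, with a 26 mm flap hanging from its front edge; 140 g, light hinge: falls shut when let go below about 1.4, falls open to the stop beyond about 1.75.
- lid_hinge (a point): Point on the lid's hinge axis, middle of the case's back upper edge. The axis runs along the case's y.
- lid_handle (a point): Middle of the lid's handle, a round steel bar 10 mm thick, 90 mm long along the case's y, on two end posts; its axis is 30 mm above the lid's upper face. Lid shut: 100 mm in front of the hinge axis, 35 mm above it and about 70 mm above the table. It turns with the lid, so with the lid upright it is on the far side.
- tray: Blue sorting tray, fixed, 320 (x) by 360 (y) mm, rims 6 mm thick and 30 mm high; floor top 4 mm above the table. Origin: centre of underside; axes parallel to the case's. The case stands in its back part, its front 10 mm in front of the tray's centre, so about 145 mm of tray floor lies open before the case.
- layout: White layout board on the table left of the tray, fixed: a full-size plan of the case, 120 by 214 mm, 6 thick, four fields in the order of the four lanes, parted by dark lines. Origin: centre of underside; axes parallel to the case's. It lies 305 mm to the case's left (+y), so the lane for a field is 305 mm to its right.
- mark_a: Round raised shape (38 mm across, 5 mm thick) fixed in one field of the layout board: the lane in the same place in the case is meant to hold a whorl. Origin: centre of its underside. Which field it is in varies.
- mark_b: Round raised shape (38 mm across, 5 mm thick) fixed in one field of the layout board: the lane in the same place in the case is meant to hold a whorl. Origin: centre of its underside. Which field it is in varies.
- mark_c: Oblong raised shape (56 mm along x, 16 mm wide, 5 mm thick) fixed in one field of the layout board: the lane in the same place in the case is meant to hold a whetstone. Origin: centre of its underside. Which field it is in varies.
- mark_d: Oblong raised shape (56 mm along x, 16 mm wide, 5 mm thick) fixed in one field of the layout board: the lane in the same place in the case is meant to hold a whetstone. Origin: centre of its underside. Which field it is in varies.
- whorl_a_center (a point): Centre (half-way up) of a loose round clay spindle whorl, a disc 38 mm across and 16 mm high, about 30 g, lying flat in one lane; the three whorls are alike.
- whorl_b_center (a point): Centre (half-way up) of a loose round clay spindle whorl, a disc 38 mm across and 16 mm high, about 30 g, lying flat in one lane; the three whorls are alike.
- whorl_c_center (a point): Centre (half-way up) of a loose round clay spindle whorl, a disc 38 mm across and 16 mm high, about 30 g, lying flat in one lane; the three whorls are alike.
- stone_center (a point): Centre (half-way up) of the loose whetstone packed in the case, a stone bar 56 mm (along the lane) by 16 by 16 mm, about 35 g.
- sherd_a: Bystander: a loose potsherd, about 35 x 30 x 9 mm, lying in the front left corner of the tray.
- sherd_b: Bystander: a loose bone fragment, about 35 x 30 x 9 mm, lying in the front right corner of the tray.
- sherd_c: Bystander: a loose potsherd, about 55 x 45 mm, on tissue on the table right of the tray.
- sherd_d: Bystander: a loose bone fragment, about 45 x 35 mm, on the same tissue.
- stone_spare: Bystander: a loose whetstone, 56 x 16 x 16 mm, on tissue on the table right of the tray; not part of this job.
- brush: Bystander: a loose hand brush lying at the right.

How it is judged (in metres and radians):
On the way:
1. the lid is opened well past upright (value of joint lid above 1.9 rad), for 0.2 s.
At the end, for the whole second after the job is handed in: Lid open beyond 1.9. The misplaced whorl lies flat on the tray floor, its centre 82 to 195 mm in front of the case's centre and within 160 mm sideways. The other two whorls, in the lanes marked round (305 mm from their marks), and the whetstone have moved less than 20 mm (value of joint lid above 1.9 rad and distance of stone_center from where it was at the start of the episode below 0.02 m and ((distance of each of whorl_b_center, whorl_c_center from where it was at the start of the episode below 0.02 m and horizontal distance between whorl_b_center and mark_a between 0.28 and 0.33 m and horizontal distance between whorl_c_center and mark_b between 0.28 and 0.33 m and x of whorl_a_center in the frame of case between -0.195 and -0.082 m and y of whorl_a_center in the frame of case between -0.16 and 0.16 m and height (world z) of whorl_a_center below 0.018 m and angle between whorl_a_center's own z axis and vertical below 0.2 rad) or (distance of each of whorl_c_center, whorl_b_center from where it was at the start of the episode below 0.02 m and horizontal distance between whorl_c_center and mark_a between 0.28 and 0.33 m and horizontal distance between whorl_b_center and mark_b between 0.28 and 0.33 m and x of whorl_a_center in the frame of case between -0.195 and -0.082 m and y of whorl_a_center in the frame of case between -0.16 and 0.16 m and height (world z) of whorl_a_center below 0.018 m and angle between whorl_a_center's own z axis and vertical below 0.2 rad) or (distance of each of whorl_a_center, whorl_c_center from where it was at the start of the episode below 0.02 m and horizontal distance between whorl_a_center and mark_a between 0.28 and 0.33 m and horizontal distance between whorl_c_center and mark_b between 0.28 and 0.33 m and x of whorl_b_center in the frame of case between -0.195 and -0.082 m and y of whorl_b_center in the frame of case between -0.16 and 0.16 m and height (world z) of whorl_b_center below 0.018 m and angle between whorl_b_center's own z axis and vertical below 0.2 rad) or (distance of each of whorl_c_center, whorl_a_center from where it was at the start of the episode below 0.02 m and horizontal distance between whorl_c_center and mark_a between 0.28 and 0.33 m and horizontal distance between whorl_a_center and mark_b between 0.28 and 0.33 m and x of whorl_b_center in the frame of case between -0.195 and -0.082 m and y of whorl_b_center in the frame of case between -0.16 and 0.16 m and height (world z) of whorl_b_center below 0.018 m and angle between whorl_b_center's own z axis and vertical below 0.2 rad) or (distance of each of whorl_a_center, whorl_b_center from where it was at the start of the episode below 0.02 m and horizontal distance between whorl_a_center and mark_a between 0.28 and 0.33 m and horizontal distance between whorl_b_center and mark_b between 0.28 and 0.33 m and x of whorl_c_center in the frame of case between -0.195 and -0.082 m and y of whorl_c_center in the frame of case between -0.16 and 0.16 m and height (world z) of whorl_c_center below 0.018 m and angle between whorl_c_center's own z axis and vertical below 0.2 rad) or (distance of each of whorl_b_center, whorl_a_center from where it was at the start of the episode below 0.02 m and horizontal distance between whorl_b_center and mark_a between 0.28 and 0.33 m and horizontal distance between whorl_a_center and mark_b between 0.28 and 0.33 m and x of whorl_c_center in the frame of case between -0.195 and -0.082 m and y of whorl_c_center in the frame of case between -0.16 and 0.16 m and height (world z) of whorl_c_center below 0.018 m and angle between whorl_c_center's own z axis and vertical below 0.2 rad))); the robot touches nothing.
It fails at once if a piece from the case is lifted (its centre more than 50 mm above the table) instead of slid (height (world z) of any of whorl_a_center, whorl_b_center, whorl_c_center, stone_center above 0.05 m).
It fails at once if a bystander is moved by more than 30 mm (distance of any of sherd_a, sherd_b, sherd_c, sherd_d, stone_spare, brush from where it was at the start of the episode above 0.03 m).
It also fails if it takes over 51 s, if anything falls off the work surface, if the arm or the gripper's body presses on something with over 40 N, if the wrist force passes 120 N, or if a joint passes its speed limit or range.

## Working session

There is one attempt and no reset: what is moved stays moved. The work goes in short steps, Python scripts to look and compute and a tool call to move; the robot and the scene stay as the last step left them, time stands still between calls to the robot, and variables do not carry over. Pictures are saved under pics/ and viewed, at most 10 in all, crops included, and the job is handed in when it is done.

Besides the shell and the picture viewer there is one more tool, called after "Request:" as name(argument=value, ...), one argument or row to a line, values as JSON. jog_arm: Moves the arm, as the interface text tells. Shifts and turns lie within -1 to 1; 1 stands for 80 mm of shift or 90 degrees of turn. Its arguments: {"type":"object","properties":{"rows":{"type":"array"},"grip_force":{"type":"number"}},"required":["rows"]}

```bash
mkdir -p pics; cat > h.py <<'E'
import numpy as np, cv2
from rig import get_obs, get_image, hand_in
def pts(im):
    "world xyz per pixel from range image"
    d=im['range_z'];K=im['K'];v,u=np.mgrid[:d.shape[0],:d.shape[1]]
    c=np.stack([(u-K[0,2])/K[0,0]*d,-(v-K[1,2])/K[1,1]*d,-d,np.ones_like(d)],-1)
    return (c@np.linalg.inv(im['view']).T)[...,:3]
def save(im,n): cv2.imwrite('pics/'+n,im['frame'][...,::-1])
E
python3 - <<'E'
from h import *
for n in('top','scene'):
    im=get_image(n);save(im,n+'0.png');P=pts(im);np.savez(n+'0.npz',P=P,f=im['frame'])
    print(n,np.linalg.inv(im['view'])[:3,3],(im['range_z']>0).mean())
o=get_obs();print(o['eef_pos'],o['eef_rot'],o['t'])
E
```

```text
top [ 332.06188068  -94.41601293 1140.07320678] 0.9959651360544217
scene [1227.67755801  318.73746426 1147.56515196] 0.9959056122448979
[ 245.53391484 -547.16403048  230.22003824] [[ 9.12359807e-01  4.09388754e-01 -6.56225236e-04]
 [ 4.09389266e-01 -9.12358189e-01  1.72120788e-03]
 [ 1.05930683e-04 -1.83901246e-03 -9.99998303e-01]] 0.1
```

View pics/top0.png

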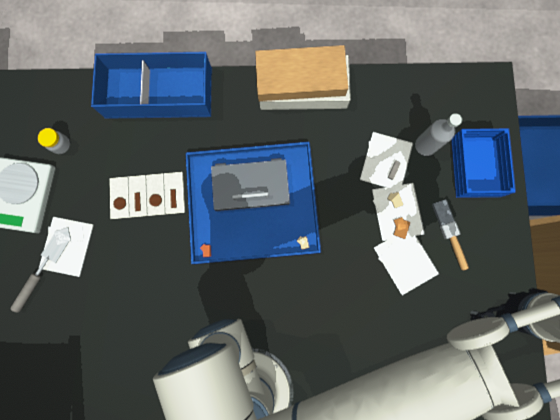

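View pics/scene0.png

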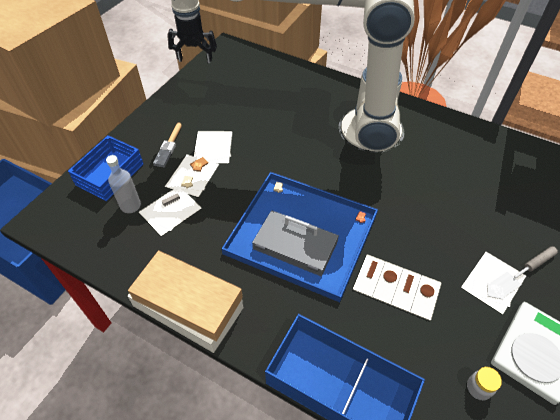

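The top view shows the grey lid at about (250,184) px with its handle at (250,195). The tray spans (187–320, 143–262) and the board is at (147,195), its fields from the left being round, oblong, round, oblong. The scene view agrees. Next I measure the poses.

```bash
python3 - <<'E'
from h import *
d=np.load('top0.npz');P=d['P'];f=d['f'].astype(int);hsv=cv2.cvtColor(d['f'],cv2.COLOR_RGB2HSV)
v,u=np.mgrid[:420,:560]
def rect(m,n):
    q=P[m][:,:2].astype(np.float32); r=cv2.minAreaRect(q); print(n,m.sum(),r,'z',np.median(P[m][:,2]))
roi=(u>195)&(u<305)&(v>150)&(v<225)
lid=roi&(P[...,2]>30)&(P[...,2]<46)&(hsv[...,1]<60); lid=cv2.morphologyEx(lid.astype(np.uint8),cv2.MORPH_OPEN,np.ones((3,3)))>0
rect(lid,'lid')
h=roi&(P[...,2]>58)&(P[...,2]<90);rect(h,'handle');print(P[h].mean(0),P[h][:,2].max())
b=(u>100)&(u<186)&(v>165)&(v<225)&(hsv[...,1]<60)&(hsv[...,2]>150);rect(b,'board')
t=(u>180)&(u<325)&(v>135)&(v<268)&(P[...,2]>22)&(hsv[...,1]>120)&(hsv[...,0]>100)&(hsv[...,0]<125);rect(t,'tray')
E
```

```text
lid 3163 ((568.746826171875, -2.5079574584960938), (131.86114501953125, 211.79513549804688), 4.394383907318115) z 39.40675867560549
handle 135 ((529.14892578125, -5.214694976806641), (10.659082412719727, 96.2520523071289), 4.59348726272583) z 73.38457786694926
[528.50047788  -5.25569437  73.05841127] 79.01472979242521
board 2600 ((501.3053283691406, 148.41346740722656), (561.8258056640625, 186.5199737548828), 73.49049377441406) z 5.6648602748207395
tray 1181 ((503.44677734375, -6.94586181640625), (355.2019958496094, 360.36566162109375), 4.408214569091797) z 29.31796442836685
```

Request:
jog_arm(
  rows=[
    {"rz":-0.09,"claw":85},
    {"rz":-0.09},
    {"rz":-0.09},
    {"rz":-0.09},
    {"rz":-0.09},
    {"rz":-0.09},
    {"rz":-0.09},
    {"rz":-0.09},
    {"rz":-0.06},
  ],
)

```text
$.rows[0]: bad value
```

Request:
jog_arm(
  rows=[
    {"tx":0.5,"ty":0.31},
    {"tx":0.5,"ty":0.31},
    {"tx":0.5,"ty":0.31},
    {"tx":0.5,"ty":0.31},
    {"tx":0.5,"ty":0.31},
    {"tx":0.5,"ty":0.31},
    {"tx":0.5,"ty":0.31},
    {"tx":0.5,"ty":0.31},
    {"tx":0.5,"ty":0.31},
    {"tx":0.5,"ty":0.31},
    {"tx":0.5,"ty":0.31},
    {"tx":0.5,"ty":0.31},
  ],
)

```text
$.rows[0]: bad value
```

```bash
cat >> h.py <<'E'
C=np.array([569.,-2.2,4.]);a=np.radians(4.4);R=np.array([[np.cos(a),-np.sin(a),0],[np.sin(a),np.cos(a),0],[0,0,1]])
def st(target=None):
    o=get_obs();p=R.T@(o['eef_pos']-C);T=R.T@o['eef_rot']
    print('t',o['t'],'case',p.round(1),'z',o['eef_pos'][2].round(1),'w',o['width'],'F',np.round(o['contact_force'],1),'q',np.round(o['joint_pos'],2));print(T.round(3))
    if target is not None: print('go tool',(T.T@(np.array(target)-p)/80).round(3))
E
python3 - <<'E'
from h import *
st([-40.5,0,150])
E
```

```text
t 0.1 case [-364.3 -518.5  226.2] z 230.2 w 85.09206979562548 F [ 0.5 -0.2 -0.5] q [-1.21  0.09  1.23  0.    1.82 -0.06]
[[ 0.941  0.338 -0.001]
 [ 0.338 -0.941  0.002]
 [ 0.    -0.002 -1.   ]]
go tool [ 6.001 -4.729  0.962]
```

Request:
jog_arm(
  rows=[
    {"tx":0,"ty":0,"tz":0,"rx":0,"ry":0,"rz":-0.09,"claw":85},
    {"tx":0,"ty":0,"tz":0,"rx":0,"ry":0,"rz":-0.09,"claw":85},
    {"tx":0,"ty":0,"tz":0,"rx":0,"ry":0,"rz":-0.09,"claw":85},
    {"tx":0,"ty":0,"tz":0,"rx":0,"ry":0,"rz":-0.09,"claw":85},
    {"tx":0,"ty":0,"tz":0,"rx":0,"ry":0,"rz":-0.09,"claw":85},
    {"tx":0,"ty":0,"tz":0,"rx":0,"ry":0,"rz":-0.09,"claw":85},
    {"tx":0,"ty":0,"tz":0,"rx":0,"ry":0,"rz":-0.09,"claw":85},
    {"tx":0,"ty":0,"tz":0,"rx":0,"ry":0,"rz":-0.09,"claw":85},
    {"tx":0,"ty":0,"tz":0,"rx":0,"ry":0,"rz":-0.06,"claw":85},
  ],
)

```text
t: 1.0
eef_pos: [245.6, -547.3, 230.6]
eef_rot: [[-0.081, 0.997, -0.0], [0.997, 0.081, 0.001], [0.001, -0.0, -1.0]]
contact_force: [0.8, 0.2, -0.0]
width: 84.7
grip_force: 0.0
```

```bash
python3 - <<'E'
from h import *
st([-40.5,0,150])
E
```

```text
t 1.0 case [-364.3 -518.6  226.6] z 230.6 w 84.7204118912693 F [ 0.8  0.2 -0. ] q [-1.21  0.09  1.23  0.    1.82 -1.29]
[[-0.005  1.    -0.   ]
 [ 1.     0.005  0.001]
 [ 0.001 -0.    -1.   ]]
go tool [6.463 4.078 0.963]
```

Request:
jog_arm(
  rows=[
    {"tx":0.5,"ty":0.315,"tz":0,"rx":0,"ry":0,"rz":0,"claw":85},
    {"tx":0.5,"ty":0.315,"tz":0,"rx":0,"ry":0,"rz":0,"claw":85},
    {"tx":0.5,"ty":0.315,"tz":0,"rx":0,"ry":0,"rz":0,"claw":85},
    {"tx":0.5,"ty":0.315,"tz":0,"rx":0,"ry":0,"rz":0,"claw":85},
    {"tx":0.5,"ty":0.315,"tz":0,"rx":0,"ry":0,"rz":0,"claw":85},
    {"tx":0.5,"ty":0.315,"tz":0,"rx":0,"ry":0,"rz":0,"claw":85},
    {"tx":0.5,"ty":0.315,"tz":0,"rx":0,"ry":0,"rz":0,"claw":85},
    {"tx":0.5,"ty":0.315,"tz":0,"rx":0,"ry":0,"rz":0,"claw":85},
    {"tx":0.5,"ty":0.315,"tz":0,"rx":0,"ry":0,"rz":0,"claw":85},
    {"tx":0.5,"ty":0.315,"tz":0,"rx":0,"ry":0,"rz":0,"claw":85},
    {"tx":0.5,"ty":0.315,"tz":0,"rx":0,"ry":0,"rz":0,"claw":85},
    {"tx":0.46,"ty":0.3,"tz":0,"rx":0,"ry":0,"rz":0,"claw":85},
  ],
)

```text
t: 2.2
eef_pos: [510.1, -46.9, 230.9]
eef_rot: [[-0.077, 0.997, -0.0], [0.997, 0.077, 0.0], [0.0, -0.0, -1.0]]
contact_force: [1.5, -0.7, 0.4]
width: 84.6
grip_force: 0.0
```

```bash
python3 - <<'E'
from h import *
st([-40.5,0,54])
E
```

```text
t 2.2 case [-62.2 -40.1 226.9] z 230.9 w 84.55668359599484 F [ 1.5 -0.7  0.4] q [-0.16 -0.14  1.46  0.    1.82 -0.23]
[[ 0.  1. -0.]
 [ 1. -0.  0.]
 [ 0. -0. -1.]]
go tool [0.5   0.271 2.162]
```

Request:
jog_arm(
  rows=[
    {"tx":0.5,"ty":0.271,"tz":0,"rx":0,"ry":0,"rz":0,"claw":85},
    {"tx":0,"ty":0,"tz":0.5,"rx":0,"ry":0,"rz":0,"claw":85},
    {"tx":0,"ty":0,"tz":0.5,"rx":0,"ry":0,"rz":0,"claw":85},
    {"tx":0,"ty":0,"tz":0.5,"rx":0,"ry":0,"rz":0,"claw":85},
    {"tx":0,"ty":0,"tz":0.4,"rx":0,"ry":0,"rz":0,"claw":85},
    {"tx":0,"ty":0,"tz":0.26,"rx":0,"ry":0,"rz":0,"claw":85},
    {"tx":0,"ty":0,"tz":0,"rx":0,"ry":0,"rz":0,"claw":85},
  ],
)

```text
t: 2.9
eef_pos: [525.4, -7.3, 53.9]
eef_rot: [[-0.076, 0.997, -0.008], [0.997, 0.076, 0.001], [0.001, -0.008, -1.0]]
contact_force: [-0.6, -0.7, -0.7]
width: 84.6
grip_force: 0.0
```

Request:
jog_arm(
  rows=[
    {"tx":0,"ty":0,"tz":0,"rx":0,"ry":0,"rz":0,"claw":0},
    {"tx":0,"ty":0,"tz":0,"rx":0,"ry":0,"rz":0,"claw":0},
    {"tx":0,"ty":0,"tz":0,"rx":0,"ry":0,"rz":0,"claw":0},
    {"tx":0,"ty":0,"tz":0,"rx":0,"ry":0,"rz":0,"claw":0},
    {"tx":0,"ty":0,"tz":0,"rx":0,"ry":0,"rz":0,"claw":0},
    {"tx":0,"ty":0,"tz":0,"rx":0,"ry":0,"rz":0,"claw":0},
    {"tx":0,"ty":0,"tz":0,"rx":0,"ry":0,"rz":0,"claw":0},
    {"tx":0,"ty":0,"tz":0,"rx":0,"ry":0,"rz":0,"claw":0},
    {"tx":0,"ty":0,"tz":0,"rx":0,"ry":0,"rz":0,"claw":0},
    {"tx":0,"ty":0,"tz":0,"rx":0,"ry":0,"rz":0,"claw":0},
  ],
  grip_force=25,
)

```text
t: 3.9
eef_pos: [530.1, -7.5, 59.5]
eef_rot: [[-0.076, 0.997, 0.005], [0.997, 0.076, 0.0], [-0.0, 0.005, -1.0]]
contact_force: [5.6, 0.7, -1.7]
width: 8.7
grip_force: 27.1
```

```bash
python3 - <<'E'
from h import *
st([-40.5,0,54])
# arc deltas per step, tool x=case y, tool y=case x, tool z=down
th=np.linspace(0,1.62,19);ph=np.pi-np.arctan2(35,100)-th;r=np.hypot(100,35)
p=np.c_[r*np.cos(ph),r*np.sin(ph)];print((np.diff(p,axis=0)*[1,-1]/80).round(3).tolist())
E
```

```text
t 3.9 case [-39.2  -2.3  55.5] z 59.5 w 8.71541978526619 F [ 5.6  0.7 -1.7] q [-0.08 -0.07  1.69  0.    1.51 -0.15]
[[ 0.001  1.     0.005]
 [ 1.    -0.001 -0.   ]
 [-0.     0.005 -1.   ]]
go tool [ 0.028 -0.016  0.019]
[[0.044, -0.111], [0.054, -0.106], [0.063, -0.101], [0.072, -0.095], [0.08, -0.088], [0.088, -0.08], [0.095, -0.072], [0.101, -0.063], [0.106, -0.054], [0.111, -0.044], [0.114, -0.034], [0.117, -0.024], [0.118, -0.013], [0.119, -0.002], [0.119, 0.008], [0.118, 0.019], [0.115, 0.03], [0.112, 0.04]]
```

Request:
jog_arm(
  rows=[
    {"tx":0,"ty":0.044,"tz":-0.111,"rx":0,"ry":0,"rz":0,"claw":0},
    {"tx":0,"ty":0.054,"tz":-0.106,"rx":0,"ry":0,"rz":0,"claw":0},
    {"tx":0,"ty":0.063,"tz":-0.101,"rx":0,"ry":0,"rz":0,"claw":0},
    {"tx":0,"ty":0.072,"tz":-0.095,"rx":0,"ry":0,"rz":0,"claw":0},
    {"tx":0,"ty":0.08,"tz":-0.088,"rx":0,"ry":0,"rz":0,"claw":0},
    {"tx":0,"ty":0.088,"tz":-0.08,"rx":0,"ry":0,"rz":0,"claw":0},
    {"tx":0,"ty":0.095,"tz":-0.072,"rx":0,"ry":0,"rz":0,"claw":0},
    {"tx":0,"ty":0.101,"tz":-0.063,"rx":0,"ry":0,"rz":0,"claw":0},
    {"tx":0,"ty":0.106,"tz":-0.054,"rx":0,"ry":0,"rz":0,"claw":0},
  ],
)

```text
t: 4.8
eef_pos: [584.3, -3.3, 122.9]
eef_rot: [[-0.076, 0.997, -0.0], [0.997, 0.076, -0.0], [-0.0, -0.0, -1.0]]
contact_force: [-4.2, -0.2, 3.3]
width: 8.8
grip_force: 25.9
```

```bash
python3 - <<'E'
from h import *
st()
E
```

```text
t 4.8 case [ 15.2  -2.3 118.9] z 122.9 w 8.83385627733202 F [-4.2 -0.2  3.3] q [-0.06  0.05  1.46 -0.    1.63 -0.14]
[[ 0.001  1.    -0.   ]
 [ 1.    -0.001 -0.   ]
 [-0.    -0.    -1.   ]]
```

Forces are small and the grip holds, so I continue the arc to about 1.62 rad.

Request:
jog_arm(
  rows=[
    {"tx":0,"ty":0.111,"tz":-0.044,"rx":0,"ry":0,"rz":0,"claw":0},
    {"tx":0,"ty":0.114,"tz":-0.034,"rx":0,"ry":0,"rz":0,"claw":0},
    {"tx":0,"ty":0.117,"tz":-0.024,"rx":0,"ry":0,"rz":0,"claw":0},
    {"tx":0,"ty":0.118,"tz":-0.013,"rx":0,"ry":0,"rz":0,"claw":0},
    {"tx":0,"ty":0.119,"tz":-0.002,"rx":0,"ry":0,"rz":0,"claw":0},
    {"tx":0,"ty":0.119,"tz":0.008,"rx":0,"ry":0,"rz":0,"claw":0},
    {"tx":0,"ty":0.118,"tz":0.019,"rx":0,"ry":0,"rz":0,"claw":0},
    {"tx":0,"ty":0.115,"tz":0.03,"rx":0,"ry":0,"rz":0,"claw":0},
    {"tx":0,"ty":0.112,"tz":0.04,"rx":0,"ry":0,"rz":0,"claw":0},
    {"tx":0,"ty":0,"tz":0,"rx":0,"ry":0,"rz":0,"claw":0},
  ],
)

```text
t: 5.8
eef_pos: [669.4, 3.4, 121.4]
eef_rot: [[-0.076, 0.997, 0.002], [0.997, 0.076, 0.0], [0.0, 0.002, -1.0]]
contact_force: [1.2, 1.5, 4.2]
width: 8.7
grip_force: 28.5
```

```bash
python3 - <<'E'
from h import *
st()
im=get_image('scene');save(im,'s1.png')
cv2.imwrite('pics/s1c.png',cv2.resize(im['frame'][130:330,200:420,::-1],None,fx=2.5,fy=2.5))
E
```

```text
t 5.8 case [100.5  -2.1 117.4] z 121.4 w 8.650505131461953 F [1.2 1.5 4.2] q [-0.05  0.28  1.21  0.    1.65 -0.12]
[[ 0.     1.     0.002]
 [ 1.    -0.     0.   ]
 [ 0.     0.002 -1.   ]]
```

View pics/s1c.png

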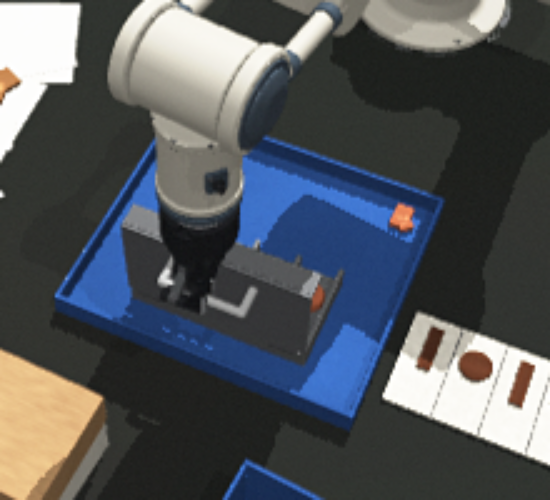

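The picture shows the lid standing upright at crop (230,290), the fingers on the bar at (185,285). I release slightly, lift out, and go round to push from the front.

Request:
jog_arm(
  rows=[
    {"tx":0,"ty":0.06,"tz":0.02,"rx":0,"ry":0,"rz":0,"claw":0},
    {"tx":0,"ty":0,"tz":0,"rx":0,"ry":0,"rz":0,"claw":20},
    {"tx":0,"ty":0,"tz":0,"rx":0,"ry":0,"rz":0,"claw":20},
    {"tx":0,"ty":0,"tz":0,"rx":0,"ry":0,"rz":0,"claw":20},
    {"tx":0,"ty":0,"tz":0,"rx":0,"ry":0,"rz":0,"claw":20},
    {"tx":0,"ty":0,"tz":-0.2,"rx":0,"ry":0,"rz":0,"claw":20},
    {"tx":0,"ty":0,"tz":-0.4,"rx":0,"ry":0,"rz":0,"claw":20},
    {"tx":0,"ty":0,"tz":-0.5,"rx":0,"ry":0,"rz":0,"claw":20},
    {"tx":0,"ty":0,"tz":0,"rx":0,"ry":0,"rz":0,"claw":20},
  ],
)

```text
t: 6.75
eef_pos: [674.2, 3.3, 217.7]
eef_rot: [[-0.076, 0.997, 0.013], [0.997, 0.076, -0.001], [-0.002, 0.013, -1.0]]
contact_force: [-0.0, 0.2, 1.0]
width: 20.0
grip_force: 0.0
```

```bash
python3 - <<'E'
from h import *
st([0,0,140])
im=get_image('scene');P=pts(im)
cv2.imwrite('pics/s2c.png',cv2.resize(im['frame'][130:330,200:420,::-1],None,fx=2.5,fy=2.5))
E
```

```text
t 6.75 case [105.3  -2.6 213.7] z 217.7 w 20.017643385403407 F [-0.   0.2  1. ] q [-0.05  0.28  1.04 -0.    1.81 -0.12]
[[ 0.001  1.     0.013]
 [ 1.    -0.001 -0.002]
 [-0.002  0.013 -1.   ]]
go tool [ 0.034 -1.328  0.904]
```

View pics/s2c.png

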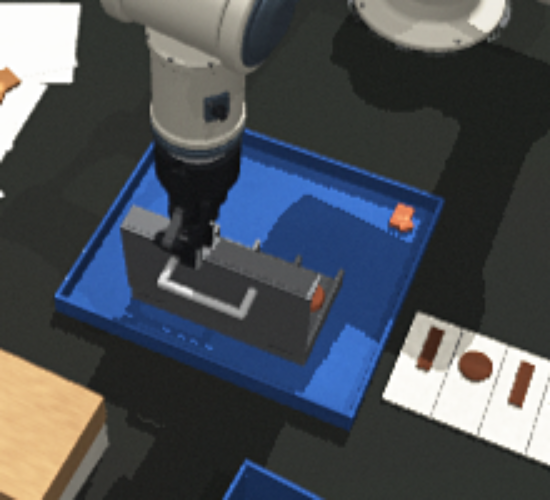

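The lid stays upright, with the handle at crop (205,290) and the fingers above it.

Request:
jog_arm(
  rows=[
    {"tx":0,"ty":-0.5,"tz":0,"rx":0,"ry":0,"rz":0,"claw":0},
    {"tx":0,"ty":-0.5,"tz":0,"rx":0,"ry":0,"rz":0,"claw":0},
    {"tx":0,"ty":-0.4,"tz":0,"rx":0,"ry":0,"rz":0,"claw":0},
    {"tx":0,"ty":0,"tz":0.45,"rx":0,"ry":0,"rz":0,"claw":0},
    {"tx":0,"ty":0,"tz":0.45,"rx":0,"ry":0,"rz":0,"claw":0},
    {"tx":0,"ty":0.12,"tz":0,"rx":0,"ry":0,"rz":0,"claw":0},
    {"tx":0,"ty":0.12,"tz":0,"rx":0,"ry":0,"rz":0,"claw":0},
    {"tx":0,"ty":0.12,"tz":0,"rx":0,"ry":0,"rz":0,"claw":0},
    {"tx":0,"ty":0.12,"tz":0,"rx":0,"ry":0,"rz":0,"claw":0},
  ],
)

```text
t: 7.7
eef_pos: [601.4, -2.1, 138.9]
eef_rot: [[-0.076, 0.997, 0.004], [0.997, 0.076, -0.0], [-0.001, 0.004, -1.0]]
contact_force: [0.2, -0.7, 0.8]
width: 0.1
grip_force: 0.2
```

Request:
jog_arm(
  rows=[
    {"tx":0,"ty":0.12,"tz":0,"rx":0,"ry":0,"rz":0,"claw":0},
    {"tx":0,"ty":0.12,"tz":0,"rx":0,"ry":0,"rz":0,"claw":0},
    {"tx":0,"ty":0.12,"tz":0,"rx":0,"ry":0,"rz":0,"claw":0},
    {"tx":0,"ty":0.12,"tz":0,"rx":0,"ry":0,"rz":0,"claw":0},
    {"tx":0,"ty":0.1,"tz":0,"rx":0,"ry":0,"rz":0,"claw":0},
    {"tx":0,"ty":0,"tz":0,"rx":0,"ry":0,"rz":0,"claw":0},
  ],
)

```text
t: 8.3
eef_pos: [645.9, 1.5, 135.6]
eef_rot: [[-0.076, 0.997, -0.0], [0.997, 0.076, 0.0], [0.0, -0.0, -1.0]]
contact_force: [-0.9, 1.2, -0.1]
width: -0.3
grip_force: 0.0
```

Request:
jog_arm(
  rows=[
    {"tx":0,"ty":0,"tz":-0.5,"rx":0,"ry":0,"rz":0,"claw":0},
    {"tx":0,"ty":-0.5,"tz":-0.1,"rx":0,"ry":0,"rz":0,"claw":0},
    {"tx":0,"ty":-0.6,"tz":0,"rx":0,"ry":0,"rz":0,"claw":0},
    {"tx":0,"ty":-0.6,"tz":0,"rx":0,"ry":0,"rz":0,"claw":0},
    {"tx":0,"ty":-0.6,"tz":0,"rx":0,"ry":0,"rz":0,"claw":0},
    {"tx":0,"ty":-0.6,"tz":0,"rx":0,"ry":0,"rz":0,"claw":0},
    {"tx":0,"ty":0,"tz":0,"rx":0,"ry":0,"rz":0,"claw":0},
  ],
)

```text
t: 9.0
eef_pos: [409.4, -16.3, 184.6]
eef_rot: [[-0.075, 0.997, 0.001], [0.997, 0.075, -0.001], [-0.001, 0.001, -1.0]]
contact_force: [1.8, 0.1, 0.5]
width: 0.2
grip_force: 0.0
```

```bash
python3 - <<'E'
from h import *
st([0,0,140])
im=get_image('top');np.savez('top3.npz',P=pts(im),f=im['frame'],v=im['view'],K=im['K'])
cv2.imwrite('pics/t3c.png',cv2.resize(im['frame'][110:280,100:340,::-1],None,fx=3,fy=3))
E
```

```text
t 9.0 case [-160.2   -1.9  180.6] z 184.6 w 0.22631615995222984 F [1.8 0.1 0.5] q [-0.12 -0.44  1.78 -0.    1.8  -0.2 ]
[[ 0.001  1.     0.001]
 [ 1.    -0.001 -0.001]
 [-0.001  0.001 -1.   ]]
go tool [0.026 2.002 0.51 ]
```

View pics/t3c.png

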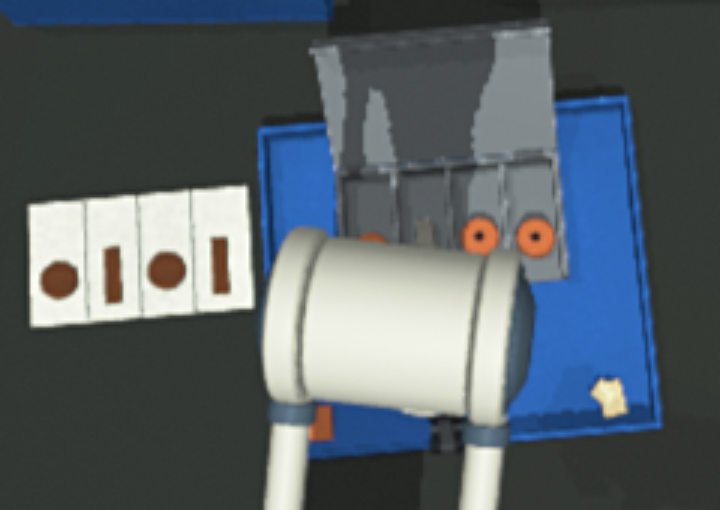

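The lid now lies back, filling crop (310–555, 25–165). From the left the lanes hold whorl (372,240), stone (425,230), whorl (480,237) and whorl (536,237). The board shows an oblong in the rightmost field, so the misplaced whorl is in lane y = -78. I measure it next.

```bash
python3 - <<'E'
from h import *
d=np.load('top3.npz');P=d['P'];hsv=cv2.cvtColor(d['f'],cv2.COLOR_RGB2HSV)
m=((hsv[...,0]<14)&(hsv[...,1]>130)&(hsv[...,2]>120)).astype(np.uint8)
iv=np.linalg.inv(d['v']);K=d['K']
def ray(u,v,z):
    c=iv[:3,:3]@np.array([(u-K[0,2])/K[0,0],-(v-K[1,2])/K[1,1],-1]);o=iv[:3,3];return R.T@(o+c*(z-o[2])/c[2]-C)
for c in cv2.findContours(m,0,2)[0]:
    (u,v),r=cv2.minEnclosingCircle(c)
    if cv2.contourArea(c)>40 and 200<u<300 and v>150: print(u,v,r,cv2.contourArea(c),ray(u,v,24).round(1))
L=(P-C)@R; g=(L[...,2]>24)&(L[...,2]<36)&(np.abs(L[...,0]-15)<25)&(np.abs(L[...,1])<120)
h,e=np.histogram(L[...,1][g],np.arange(-115,116,4));print([(int(a),int(b)) for a,b in zip(e,h) if b>2])
st([26,-78,60])
E
```

```text
206.5 251.0 5.590270042419434 41.0 [-177.9  135.    20. ]
278.0212707519531 188.8085174560547 6.268476963043213 107.0 [-19.1 -79.3  20. ]
259.5 188.5 6.041623115539551 96.5 [-13.5 -26.6  20. ]
[(-107, 26), (-103, 13), (-55, 19), (-51, 7), (-3, 20), (1, 12), (49, 18), (53, 11), (101, 25), (105, 11)]
t 9.05 case [-157.7   -2.1  180.9] z 184.9 w 0.22074199095751665 F [1.  0.2 1.1] q [-0.12 -0.43  1.78 -0.    1.79 -0.2 ]
[[ 0.001  1.     0.003]
 [ 1.    -0.001 -0.001]
 [-0.001  0.003 -1.   ]]
go tool [-0.945  2.292  1.52 ]
```

Request:
jog_arm(
  rows=[
    {"tx":-0.24,"ty":0.575,"tz":0,"rx":0,"ry":0,"rz":0,"claw":0},
    {"tx":-0.24,"ty":0.575,"tz":0,"rx":0,"ry":0,"rz":0,"claw":0},
    {"tx":-0.24,"ty":0.575,"tz":0,"rx":0,"ry":0,"rz":0,"claw":0},
    {"tx":-0.24,"ty":0.575,"tz":0,"rx":0,"ry":0,"rz":0,"claw":0},
    {"tx":0,"ty":0,"tz":0.5,"rx":0,"ry":0,"rz":0,"claw":0},
    {"tx":0,"ty":0,"tz":0.5,"rx":0,"ry":0,"rz":0,"claw":0},
    {"tx":0,"ty":0,"tz":0.5,"rx":0,"ry":0,"rz":0,"claw":0},
    {"tx":0,"ty":0,"tz":0,"rx":0,"ry":0,"rz":0,"claw":0},
  ],
)

```text
t: 9.85
eef_pos: [599.9, -78.1, 55.4]
eef_rot: [[-0.076, 0.997, -0.013], [0.997, 0.076, 0.003], [0.004, -0.013, -1.0]]
contact_force: [-0.8, -0.2, -1.3]
width: 0.2
grip_force: 0.0
```

```bash
python3 - <<'E'
from h import *
st([27,-79,9])
E
```

```text
t 9.85 case [ 25.  -78.1  51.4] z 55.4 w 0.19387346733275698 F [-0.8 -0.2 -1.3] q [-0.19  0.15  1.48  0.    1.53 -0.26]
[[ 0.001  1.    -0.013]
 [ 1.    -0.     0.004]
 [ 0.004 -0.013 -1.   ]]
go tool [-0.014  0.032  0.53 ]
```

Request:
jog_arm(
  rows=[
    {"tx":0,"ty":0,"tz":0,"rx":0,"ry":0,"rz":0,"claw":0},
    {"tx":0,"ty":0,"tz":0,"rx":0,"ry":0,"rz":0,"claw":0},
  ],
)

```text
t: 10.05
eef_pos: [605.0, -79.1, 67.3]
eef_rot: [[-0.076, 0.997, 0.005], [0.997, 0.076, -0.001], [-0.001, 0.004, -1.0]]
contact_force: [0.1, -0.6, -0.3]
width: 0.1
grip_force: 0.0
```

```bash
python3 - <<'E'
from h import *
st([27,-79,9])
E
```

```text
t 10.05 case [ 30.  -79.4  63.3] z 67.3 w 0.05254760708497715 F [ 0.1 -0.6 -0.3] q [-0.19  0.14  1.47  0.    1.53 -0.26]
[[ 0.     1.     0.004]
 [ 1.    -0.    -0.001]
 [-0.001  0.004 -1.   ]]
go tool [ 0.006 -0.041  0.679]
```

Request:
jog_arm(
  rows=[
    {"tx":0,"ty":0,"tz":0.05,"rx":0,"ry":0,"rz":0,"claw":0},
    {"tx":0,"ty":0,"tz":0.1,"rx":0,"ry":0,"rz":0,"claw":0},
    {"tx":0,"ty":0,"tz":0.1,"rx":0,"ry":0,"rz":0,"claw":0},
    {"tx":0,"ty":0,"tz":0.1,"rx":0,"ry":0,"rz":0,"claw":0},
    {"tx":0,"ty":0,"tz":0.08,"rx":0,"ry":0,"rz":0,"claw":0},
    {"tx":0,"ty":0,"tz":0.06,"rx":0,"ry":0,"rz":0,"claw":0},
    {"tx":0,"ty":0,"tz":0.04,"rx":0,"ry":0,"rz":0,"claw":0},
    {"tx":0,"ty":0,"tz":0.02,"rx":0,"ry":0,"rz":0,"claw":0},
    {"tx":0,"ty":0,"tz":0,"rx":0,"ry":0,"rz":0,"claw":0},
    {"tx":0,"ty":0,"tz":0,"rx":0,"ry":0,"rz":0,"claw":0},
    {"tx":0,"ty":0,"tz":0,"rx":0,"ry":0,"rz":0,"claw":0},
  ],
)

```text
t: 11.15
eef_pos: [603.4, -78.9, 20.5]
eef_rot: [[-0.076, 0.997, 0.001], [0.997, 0.076, -0.0], [-0.0, 0.001, -1.0]]
contact_force: [1.0, -0.3, 0.1]
width: 0.2
grip_force: 0.0
```

```bash
python3 - <<'E'
from h import *
st([27,-79,8.5])
E
```

```text
t 11.15 case [ 28.4 -79.1  16.5] z 20.5 w 0.17128967323719255 F [ 1.  -0.3  0.1] q [-0.19  0.17  1.52 -0.    1.45 -0.26]
[[ 0.001  1.     0.001]
 [ 1.    -0.001 -0.   ]
 [-0.     0.001 -1.   ]]
go tool [ 0.002 -0.018  0.1  ]
```

Request:
jog_arm(
  rows=[
    {"tx":0,"ty":0,"tz":0.03,"rx":0,"ry":0,"rz":0,"claw":0},
    {"tx":0,"ty":0,"tz":0.04,"rx":0,"ry":0,"rz":0,"claw":0},
    {"tx":0,"ty":0,"tz":0.03,"rx":0,"ry":0,"rz":0,"claw":0},
    {"tx":0,"ty":0,"tz":0,"rx":0,"ry":0,"rz":0,"claw":0},
    {"tx":0,"ty":-0.03,"tz":0,"rx":0,"ry":0,"rz":0,"claw":0},
    {"tx":0,"ty":-0.06,"tz":0,"rx":0,"ry":0,"rz":0,"claw":0},
    {"tx":0,"ty":-0.06,"tz":0,"rx":0,"ry":0,"rz":0,"claw":0},
    {"tx":0,"ty":-0.06,"tz":0,"rx":0,"ry":0,"rz":0,"claw":0},
    {"tx":0,"ty":-0.06,"tz":0,"rx":0,"ry":0,"rz":0,"claw":0},
    {"tx":0,"ty":-0.06,"tz":0,"rx":0,"ry":0,"rz":0,"claw":0},
    {"tx":0,"ty":-0.06,"tz":0,"rx":0,"ry":0,"rz":0,"claw":0},
    {"tx":0,"ty":-0.06,"tz":0,"rx":0,"ry":0,"rz":0,"claw":0},
  ],
)

```text
t: 12.35
eef_pos: [566.9, -81.6, 12.2]
eef_rot: [[-0.076, 0.997, 0.0], [0.997, 0.076, -0.0], [-0.0, 0.0, -1.0]]
contact_force: [0.1, -0.9, -0.6]
width: 0.3
grip_force: 0.1
```

```bash
python3 - <<'E'
from h import *
st([-101,-79,8.5])
E
```

```text
t 12.35 case [ -8.2 -79.    8.2] z 12.2 w 0.2654664130817831 F [ 0.1 -0.9 -0.6] q [-0.2   0.09  1.63 -0.    1.43 -0.28]
[[ 0.001  1.     0.   ]
 [ 1.    -0.001 -0.   ]
 [-0.     0.    -1.   ]]
go tool [-0.    -1.16  -0.004]
```

Request:
jog_arm(
  rows=[
    {"tx":0,"ty":-0.06,"tz":0,"rx":0,"ry":0,"rz":0,"claw":0},
    {"tx":0,"ty":-0.06,"tz":0,"rx":0,"ry":0,"rz":0,"claw":0},
    {"tx":0,"ty":-0.06,"tz":0,"rx":0,"ry":0,"rz":0,"claw":0},
    {"tx":0,"ty":-0.06,"tz":0,"rx":0,"ry":0,"rz":0,"claw":0},
    {"tx":0,"ty":-0.06,"tz":0,"rx":0,"ry":0,"rz":0,"claw":0},
    {"tx":0,"ty":-0.06,"tz":0,"rx":0,"ry":0,"rz":0,"claw":0},
    {"tx":0,"ty":-0.06,"tz":0,"rx":0,"ry":0,"rz":0,"claw":0},
    {"tx":0,"ty":-0.06,"tz":0,"rx":0,"ry":0,"rz":0,"claw":0},
    {"tx":0,"ty":-0.06,"tz":0,"rx":0,"ry":0,"rz":0,"claw":0},
    {"tx":0,"ty":-0.06,"tz":0,"rx":0,"ry":0,"rz":0,"claw":0},
    {"tx":0,"ty":-0.06,"tz":0,"rx":0,"ry":0,"rz":0,"claw":0},
    {"tx":0,"ty":-0.06,"tz":0,"rx":0,"ry":0,"rz":0,"claw":0},
  ],
)

```text
t: 13.55
eef_pos: [509.2, -86.0, 11.8]
eef_rot: [[-0.076, 0.997, -0.001], [0.997, 0.076, 0.0], [0.0, -0.001, -1.0]]
contact_force: [0.3, -0.7, -1.7]
width: -0.1
grip_force: 0.1
```

Request:
jog_arm(
  rows=[
    {"tx":0,"ty":-0.06,"tz":0,"rx":0,"ry":0,"rz":0,"claw":0},
    {"tx":0,"ty":-0.06,"tz":0,"rx":0,"ry":0,"rz":0,"claw":0},
    {"tx":0,"ty":-0.06,"tz":0,"rx":0,"ry":0,"rz":0,"claw":0},
    {"tx":0,"ty":-0.06,"tz":0,"rx":0,"ry":0,"rz":0,"claw":0},
    {"tx":0,"ty":-0.06,"tz":0,"rx":0,"ry":0,"rz":0,"claw":0},
    {"tx":0,"ty":-0.05,"tz":0,"rx":0,"ry":0,"rz":0,"claw":0},
    {"tx":0,"ty":-0.03,"tz":0,"rx":0,"ry":0,"rz":0,"claw":0},
    {"tx":0,"ty":0,"tz":0,"rx":0,"ry":0,"rz":0,"claw":0},
    {"tx":0,"ty":0.1,"tz":-0.05,"rx":0,"ry":0,"rz":0,"claw":0},
    {"tx":0,"ty":0,"tz":-0.5,"rx":0,"ry":0,"rz":0,"claw":0},
    {"tx":0,"ty":0,"tz":-0.5,"rx":0,"ry":0,"rz":0,"claw":0},
    {"tx":0,"ty":0,"tz":-0.5,"rx":0,"ry":0,"rz":0,"claw":0},
  ],
)

```text
t: 14.75
eef_pos: [487.9, -87.5, 137.7]
eef_rot: [[-0.076, 0.997, -0.0], [0.997, 0.076, 0.0], [0.0, -0.0, -1.0]]
contact_force: [0.9, -0.0, 0.8]
width: -0.3
grip_force: 0.0
```

```bash
python3 - <<'E'
from h import *
st()
im=get_image('scene');L=(pts(im)-C)@R;hsv=cv2.cvtColor(im['frame'],cv2.COLOR_RGB2HSV)
m=((hsv[...,0]<14)&(hsv[...,1]>130)&(hsv[...,2]>100)).astype(np.uint8)
for c in cv2.findContours(m,0,2)[0]:
    M=np.zeros_like(m);cv2.drawContours(M,[c],-1,1,-1);q=L[M>0]
    if 30<cv2.contourArea(c)<600 and abs(q[:,1].mean())<170: print(cv2.boundingRect(c),np.median(q,0).round(1),q.min(0).round(),q.max(0).round())
cv2.imwrite('pics/s4c.png',cv2.resize(im['frame'][130:330,200:420,::-1],None,fx=2.5,fy=2.5))
E
```

```text
t 14.75 case [-87.4 -78.8 133.7] z 137.7 w -0.26726927528083244 F [ 0.9 -0.   0.8] q [-0.25 -0.19  1.67  0.    1.66 -0.32]
[[ 0.  1. -0.]
 [ 1. -0.  0.]
 [ 0. -0. -1.]]
(317, 243, 13, 12) [-14.5  82.3  19.3] [-35.  66.   9.] [ 1. 99. 25.]
(283, 231, 12, 12) [ -8.3 -22.4  18.7] [-29. -41.   9.] [ 8. -7. 25.]
(356, 212, 9, 10) [-171.4  141.7    8.2] [-190.  131.    1.] [-157.  156.   15.]
(283, 199, 12, 11) [-120.9  -72.6   15.4] [-145.  -89.    6.] [ 681.  269. 1144.]
(402, 81, 13, 7) [-1393.5    58.7  -393.2] [-1418.    10.  -406.] [-1207.    75.  -252.]
(396, 27, 13, 27) [-1104.9     1.9    12.9] [-1216.   -24.   -46.] [ 681.  269. 1144.]
(407, 15, 11, 19) [-1214.9    17.9    41.7] [-1322.    -4.   -12.] [-1192.    29.    68.]
(427, 7, 13, 23) [-1127.4    97.7   134.8] [-1156.    73.    76.] [ 681.  269. 1144.]
```

View pics/s4c.png

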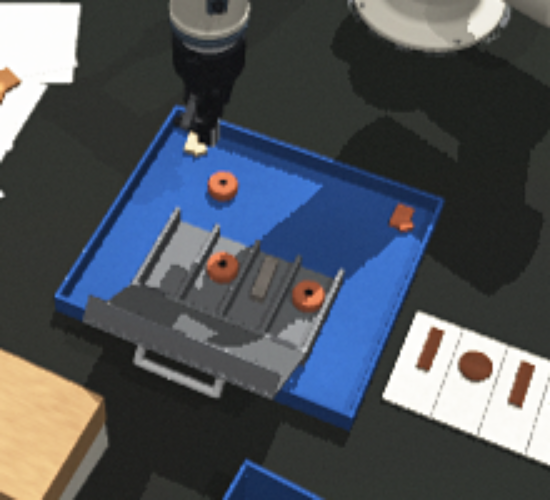

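The picture shows the whorl flat on the tray floor at crop (222,185), about x = -125 in the case frame. The other three pieces are still in their lanes, the lid is open and the arm is clear.

```bash
python3 -c "
from rig import hand_in
print(hand_in())"
```

```text
the job is handed in; nothing more can be done
None
```

The job is handed in at about 15 s of the 51 s allowed, but no verdict was returned: in the last picture the misplaced whorl (rightmost lane) lies flat on the tray floor about 125 mm in front of the case's centre, the other three pieces are in their lanes, the lid is open and the arm is clear.

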